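# Snap the keeper onto a carver's vise screw

## Robot

A 6-joint arm with a two-finger parallel gripper is mounted at the origin on the work surface. World frame = base frame: x ahead of the robot, y to its left, z up, the work surface at z = 0. Lengths are in m, angles in degrees, forces in N, time in s.
With the tool pointing down it reaches from about 0.375 to 0.9 m from the base axis. Payload 3.1 kg.
Tool frame: the origin (TCP) lies midway between the tips of the shut fingers; the grasp point (between the pads) lies 19 mm behind it; y points along the fingers, x is the direction in which the jaws open and shut, and the axes are right-handed (so a half turn about y gives the same grasp; the last joint's range is limited). The gripper opens to 87 mm and grips with 3 to 60 N. Pads are 19 mm wide; open, the fingers measure 117 mm over their backs; the gripper's body (75 mm by 190 mm) begins 51 mm behind the grasp point.
Start: joints at [66.778, 30.224, 82.088, -0, 67.689, -10.227], TCP at [0.14, 0.609, 0.223] pointing down, gripper open.
Joint ranges: [-176.69, 176.69], [-43.24, 126.21], [12.49, 139.97], [-82, 262], [0, 151.66], [-163.58, 163.58]. Speed limits (degrees/s): [159.86, 159.86, 180, 180, 180, 180].

## Interface

Orientations are given as a 3x3 rotation matrix whose columns are the frame's x, y, z axes.
In Python, from rig import bot, optics, spotter gives the robot as it stands. The module is installed in compiled form; this text tells all that it offers.
- The arm moves only by the shell command python3 -m inch 'ROWS' [OPENING]. ROWS is JSON, a list of rows, each a list of 2 entries, a list of its own where there are three numbers: the shift along the tool's x, y, z in m, then the turn about the tool's y in units of 5 degrees (1.0 is 5 degrees). In form: [[[tx, ty, tz], yaw], ...]. A call has 1 to 12 rows; each row is the pose to reach, as a shift and turn from the pose commanded when the call began, along the tool's axes at that moment; what a row does not reach only later rows make up. A row lasts 1/12 s, in which the tool goes at most 41.7 mm and 7.16 degrees, less where a joint would pass 70% of its speed; a pose out of reach is approached as far as the arm can. A call with a gripper value outside its range is refused whole. OPENING is the gripper command: -1 is fully open, 1 is shut, values between are in proportion, set as the call begins (- or left out, the last holds). The fingers move at their own pace and stop on an object; the grip force is fixed at half the most. Time passes only in rows, so rows that repeat a pose let the fingers close. It gives the time, the measured TCP pose, the force and the opening at its end, in the units of the state.
- bot.read_state(): the state, without advancing time (a new reading comes with each control period).
- optics.capture(name): name is "scene" or "side" or "wrist"; returns a dict with "pixels" (480x640x3 uint8, red, green, blue), "z_map" (480x640 float32, m along the optical axis (not along the pixel's ray), 0 where there is no reading), "mtx" (3x3 intrinsics, pixels), "k1" (the pictures are not rectified: a ray, as slopes to the right and down, at radius r is drawn at 1 + k1 r^2 times it, then the intrinsics apply), "world_from_camera" (4x4, takes a point from camera to world coordinates). Camera axes: x right, y down, z forward; pixel columns grow to the right and rows downward; lengths in m; the calibration is good to about 2 mm. A picture is of the moment at which its call begins.
- bot.hand_in(): hands the job in, once; it reports no verdict.
Trained networks look in the newest picture that a camera, given by its name, has taken for a name from the list of things; names that differ only in an ending like _2 or _b are one class to them, and where a whole thing is asked for, a point or a joint stands for the part that bears it (a point fixed in the world has none). Each returns a list of dicts, best first, with "confidence" (0 to 1); they miss things now and then, are a little off and sometimes report something else, mostly with a low value. They report only what shows in the picture. A call takes as long as a camera call. They do not tell look-alikes from the thing itself.
- spotter.find_in(camera, query): "location" ([x, y, z] in m, in world coordinates, good to about 4 mm: the middle of the surface that is visible of it).
- spotter.masks_of(camera, query): "pixels" (480x640 bool, what is visible of it).
The state is a dict: "time_s": time; "joint_positions": joint angles; "qvel": joint speeds; "tau": joint torques, N m; "position": TCP position; "tcp_rot": TCP orientation; "force": force on the tool from outside, world axes, zero at the start; "moment": the same for the moment, N m; "opening": opening from 0.0 (shut) to 1.0 (fully open).
Only numpy, scipy, OpenCV 4.12 (cv2) and the standard library are available. Lean on these libraries where they do the work, as an engineer would, in place of code of your own. Each camera call takes 0.05 s, during which the arm holds its last target. There are 200 camera calls.

## Task

The front jaw of the carver's vise has come adrift from its screw. Take the smaller of the two black keepers out of the wooden rack, feel for the groove in the screw just behind the front jaw, and press the keeper straight down into it, without forcing it, until it snaps fully home and stands upright between the two cheeks. Then pull the vise's handle towards the robot so that the keeper comes up against the jaw and draws it at least 40 mm open, let go, and leave everything else undisturbed.

Things in the scene. Friction and masses are not known exactly. Their poses are not given: they have to be found in the camera images.
- keeper: Black plastic screw keeper: a 10 mm thick upright C-shaped plate, 112 mm tall, open at the bottom, standing legs-down in a slot of the rack. The smaller one, 46 mm wide over its legs. Origin midway between the leg tips, 56 mm below keeper_mid. The gap between the legs is 21 mm wide and 30 mm deep; 13.5 mm above the tips a bump on each leg narrows it to 17 mm. The legs spring apart and snap over a 20 mm neck under about 8 to 15 N; it bears a push of 25 N at most.
- keeper_mid (a point): Centre of the smaller keeper, half-way up. x runs through its 10 mm thickness, y across its width, z up. Its 34 mm wide tail reaches from 4 to 56 mm above this point: pinch the tail by its thickness, about 36 mm above this point, so that the fingers stay above the vise's jaw when it is home. Home, this point is 36 mm above the screw's axis.
- big_keeper_mid (a point): Black plastic screw keeper: a 10 mm thick upright C-shaped plate, 112 mm tall, open at the bottom, standing legs-down in a slot of the rack. The larger one, 60 mm wide over its legs, belongs to another vise and stays in the rack. This point is its centre, axes as for the smaller one. Either keeper may be in either slot.
- rack: Low wooden block, 70 x 190 x 36 mm, fixed, with two slots (13 x 70 mm, centres 45 mm either side of the middle along its y, floor 20 mm above the bench) that hold the keepers. Origin under its middle; the keepers' axes are along the rack's.
- vise: Bench-top woodworking vise, fixed; origin on the bench below its middle. x runs along the screw, away from the handle, y across, z up. Its two beech-lined jaws stand about 145 to 165 mm apart, tops 120 mm above the bench. The nut is open, so that the screw slides lengthwise.
- jaw: The vise's front jaw, 36 mm thick, 180 mm wide. It slides towards -x (towards the handle) on two guide bars, with about 12 N of friction and 90 mm or more of travel left. Origin and axes are those of jaw_face. On either side of the screw a wooden cheek stands 42 mm out of its back face; they are 50 mm apart and reach 34 mm above the screw's axis, bevelled on top.
- jaw_face (a point): Point on the screw's axis in the plane of the front jaw's back face (the side away from the handle), 85 mm above the bench. Axes as the vise's. The 34 mm thick screw has a groove 12 mm wide with a 20 mm neck. The screw is loose lengthwise (about 8 N of friction): the groove's middle is anywhere from 8 to 24 mm behind this point (+x), so feel for it.
- neck_top (a point): Point fixed to the jaw, 10 mm above the screw's axis and 16 mm behind the face (+x), about where the top of the neck lies. Leg tips resting on the thick part of the screw are 8 to 15 mm above the axis; in the groove they go down freely to 7 mm below it; there the bumps meet the neck and the push rises, then it snaps; home, the tips are 20 mm below the axis.
- handle (a point): Handle: a level steel bar 14 mm thick, 210 mm long along y, with ball ends, through a 42 mm hub at the screw's front. This point goes with the jaw and marks the bar's middle with the screw right in (groove 24 mm behind the jaw's face); the bar is as much farther out (-x) as the groove is nearer the face: 0 to 16 mm, at most 20 once pulled. Pinch it 55 mm beside the hub, fingers closing along x; jaw 66 mm behind.
- gouge: Bystander: carving gouge with a red handle, 270 mm long, lying; origin under the front end of its handle.
- chisel: Bystander: chisel with a wooden handle, 290 mm long, lying; origin under the front end of its handle.
- mallet: Bystander: round carver's mallet, 235 mm long, its head 100 mm thick, lying on its side; origin under its head.
- smoother: Bystander: wooden plane, 220 x 60 x 150 mm; origin under its middle.
- pencil: Bystander: red pencil, 160 x 8 mm, lying; origin under its middle.
Not all that is in view belongs to the job. What is shaped like the keeper but pink or purple is not meant.

How it is judged:
By the outcome, as a careful person would: the job done as asked, in the order asked, and still so for the second after the job is handed in, with the robot touching nothing.
It also fails if it takes over 72 s, if anything falls off the work surface, if the arm or the gripper's body presses on something with over 40 N, if the wrist force passes 120 N, or if a joint passes its speed limit or range.

## Working session

There is one attempt and no reset: what is moved stays moved. The work goes in short steps, Python scripts to look and compute and a shell command to move; the robot and the scene stay as the last step left them, time stands still between calls to the robot, and variables do not carry over. Pictures are saved under pics/ and viewed, about 8 in all and at most 12, crops included, and the job is handed in when it is done.

```bash
mkdir -p pics
cat > h.py <<'E'
import numpy as np, cv2
from rig import bot, optics, spotter
def cloud(c):
    z=c["z_map"]; K=np.array(c["mtx"]); v,u=np.mgrid[0:480,0:640].astype(np.float64)
    p=cv2.undistortPoints(np.stack([u.ravel(),v.ravel()],1)[:,None],K,np.array([c["k1"],0,0,0,0.]))[:,0].reshape(480,640,2)
    P=np.dstack([p[...,0]*z,p[...,1]*z,z]); T=np.array(c["world_from_camera"])
    W=P@T[:3,:3].T+T[:3,3]; W[z==0]=np.nan; return W
def cap(n):
    c=optics.capture(n); return c,cloud(c)
def save(n,px,s=1):
    if s!=1: px=cv2.resize(px,None,fx=s,fy=s,interpolation=cv2.INTER_CUBIC)
    cv2.imwrite("pics/"+n+".png",px[:,:,::-1])
E
python3 - <<'E'
from h import *
np.set_printoptions(precision=4,suppress=True)
s=bot.read_state();print(s["time_s"],s["position"],s["tcp_rot"],s["force"],s["opening"])
ims=[]
for n in ("scene","side"):
    c,W=cap(n); ims.append(c["pixels"]); print(n,np.array(c["world_from_camera"])[:3,3])
    np.savez(n,W=W,px=c["pixels"])
    for q in ("keeper","keeper_mid","big_keeper_mid","rack","vise","jaw","jaw_face","neck_top","handle"):
        r=spotter.find_in(n,q); print(q,[(np.round(d["location"],3).tolist(),round(d["confidence"],2)) for d in r[:4]])
save("scene",ims[0]);save("side",ims[1])
E
```

```text
0.0 [0.1402 0.6083 0.2216] [[ 0.2248 -0.0008 -0.9744]
 [ 0.9744 -0.002   0.2248]
 [-0.0021 -1.      0.0004]] [-0.2901  0.2369  0.1656] 1.0019873013420435
scene [ 1.5638 -0.2026  0.8538]
keeper [([0.498, -0.355, 0.084], 0.98), ([0.447, -0.465, 0.064], 0.94), ([0.395, -0.384, 0.083], 0.88), ([0.595, -0.404, 0.06], 0.86)]
keeper_mid [([0.601, -0.396, 0.064], 0.87), ([0.396, -0.387, 0.084], 0.78), ([0.49, -0.353, 0.085], 0.76), ([0.451, -0.458, 0.061], 0.64)]
big_keeper_mid [([0.498, -0.27, 0.084], 0.7), ([0.616, 0.406, 0.071], 0.34)]
rack [([0.52, -0.314, 0.034], 0.64)]
vise [([0.808, 0.001, 0.088], 0.97)]
jaw [([0.66, -0.013, 0.096], 0.74)]
jaw_face [([0.665, -0.014, 0.09], 0.87)]
neck_top [([0.663, -0.013, 0.09], 0.69)]
handle [([0.666, -0.014, 0.098], 0.75)]
side [-0.0487 -0.6649  0.816 ]
keeper [([0.581, -0.405, 0.062], 0.97), ([0.385, -0.388, 0.067], 0.92), ([0.481, -0.361, 0.085], 0.67)]
keeper_mid [([0.483, -0.361, 0.088], 0.75), ([0.446, -0.465, 0.065], 0.75), ([0.382, -0.384, 0.071], 0.55)]
big_keeper_mid [([0.485, -0.362, 0.084], 0.75), ([0.49, -0.272, 0.08], 0.59)]
rack [([0.471, -0.324, 0.04], 0.64)]
vise []
jaw [([0.626, -0.033, 0.088], 0.61)]
jaw_face [([0.624, -0.026, 0.096], 0.61)]
neck_top [([0.631, -0.031, 0.09], 0.86), ([0.406, 0.177, 0.004], 0.6)]
handle [([0.621, -0.029, 0.097], 0.87)]
```

View pics/scene.png

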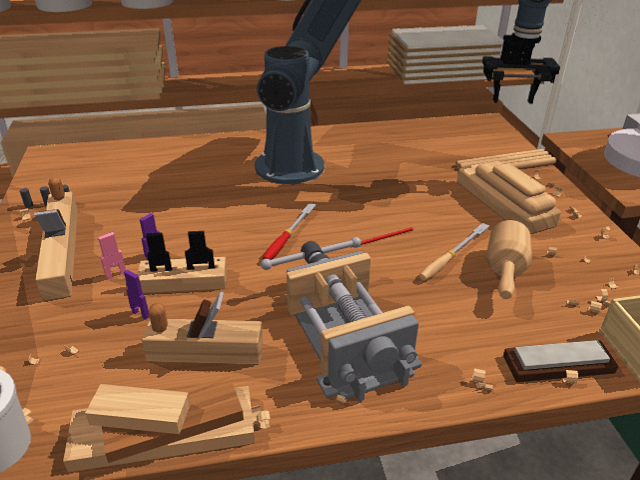

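View pics/side.png

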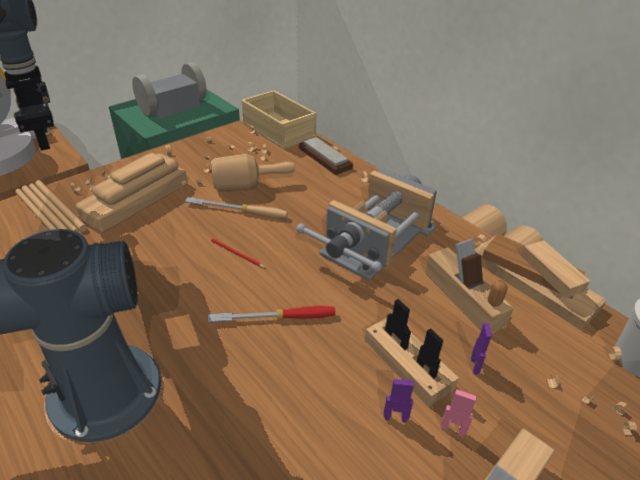

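Run:
```python
from h import *
np.set_printoptions(precision=4,suppress=True)
for n in ("scene","side"):
    d=np.load(n+".npz"); W,px=d["W"],d["px"].astype(int); print(n)
    blk=(px.max(2)<60)&(W[...,2]>0.04)&(W[...,2]<0.15)&(abs(W[...,0]-.49)<.06)&(abs(W[...,1]+.315)<.1)
    k,lab,st,ce=cv2.connectedComponentsWithStats(blk.astype(np.uint8))
    for i in range(1,k):
        if st[i,4]<60: continue
        P=W[lab==i]; r=cv2.minAreaRect(P[:,:2].astype(np.float32)); 
        t=P[P[:,2]>.085]; 
        print(st[i],"med",np.median(P,0),"zmax",np.percentile(P[:,2],98),"rect",r)
        for lo,hi in((.04,.075),(.085,.125),(.12,.14)):
            q=P[(P[:,2]>lo)&(P[:,2]<hi)]
            if len(q)>10: print(lo,len(q),cv2.minAreaRect(q[:,:2].astype(np.float32)),q.mean(0))
    # rack top
    m=(abs(W[...,2]-.036)<.005)&(abs(W[...,0]-.49)<.1)&(abs(W[...,1]+.315)<.14)&(px[...,0]>120)
    m=cv2.morphologyEx(m.astype(np.uint8),cv2.MORPH_OPEN,np.ones((2,2)))
    k,lab,st,ce=cv2.connectedComponentsWithStats(m); 
    for i in range(1,k):
        if st[i,4]>150: print("rack",st[i],cv2.minAreaRect(W[lab==i][:,:2].astype(np.float32)))
    # jaw tops
    m=(abs(W[...,2]-.120)<.005)&(W[...,0]>.5)&(W[...,0]<1)&(abs(W[...,1])<.2)
    k,lab,st,ce=cv2.connectedComponentsWithStats(m.astype(np.uint8))
    for i in range(1,k):
        if st[i,4]>40: print("top",st[i],cv2.minAreaRect(W[lab==i][:,:2].astype(np.float32)),np.median(W[lab==i],0))
d=np.load("scene.npz")["px"]; a=cv2.resize(d[210:310,80:260],(720,400),interpolation=cv2.INTER_CUBIC)
save("keep",a)
b=cv2.resize(d[225:395,245:435],(760,600)[::1],interpolation=cv2.INTER_CUBIC); save("vise",b[:600])
```

```text
scene
[185 231  30  38 704] med [ 0.5009 -0.2702  0.0839] zmax 0.13451613820493627 rect ((0.50160151720047, -0.2700406610965729), (0.059775810688734055, 0.015709862112998962), 85.67914581298828)
0.04 259 ((0.49948638677597046, -0.26987528800964355), (0.05984741821885109, 0.011121154762804508), 85.24311828613281) [ 0.5006 -0.2704  0.0602]
0.085 258 ((0.501118540763855, -0.27186477184295654), (0.053777582943439484, 0.011935649439692497), 88.62810516357422) [ 0.5009 -0.2699  0.1033]
0.12 112 ((0.4994458258152008, -0.2698526084423065), (0.03248810023069382, 0.011778040789067745), 81.66744232177734) [ 0.5006 -0.2702  0.1288]
[146 233  26  38 651] med [ 0.4927 -0.3574  0.0873] zmax 0.1354695609482256 rect ((0.4918079376220703, -0.3571403920650482), (0.04630105197429657, 0.014809951186180115), 80.9616928100586)
0.04 225 ((0.4921615719795227, -0.3572328984737396), (0.046288810670375824, 0.011023527011275291), 82.20314025878906) [ 0.4927 -0.3572  0.0595]
0.085 245 ((0.4929076135158539, -0.3553646504878998), (0.04121777415275574, 0.012080376036465168), 85.2816390991211) [ 0.4927 -0.3569  0.104
[... 1619 characters left out ...]
4664612), (0.009703435003757477, 0.033610910177230835), 4.9352240562438965) [ 0.4863 -0.3615  0.1047]
0.12 137 ((0.4899929463863373, -0.36047881841659546), (0.033976033329963684, 0.01184029784053564), 85.49551391601562) [ 0.4877 -0.361   0.1279]
rack [ 367  320   92   78 1815] ((0.4686433672904968, -0.326467901468277), (0.08708912879228592, 0.19598598778247833), 20.04854965209961)
top [370 169  66  31 631] ((0.8309286832809448, 0.02944032847881317), (0.05693529546260834, 0.18178647756576538), 13.150632858276367) [0.8264 0.021  0.1176]
top [329 201  67  34 582] ((0.6563355326652527, -0.00852668285369873), (0.08198246359825134, 0.17942287027835846), 9.741276741027832) [ 0.6406 -0.0135  0.1175]
```

View pics/keep.png

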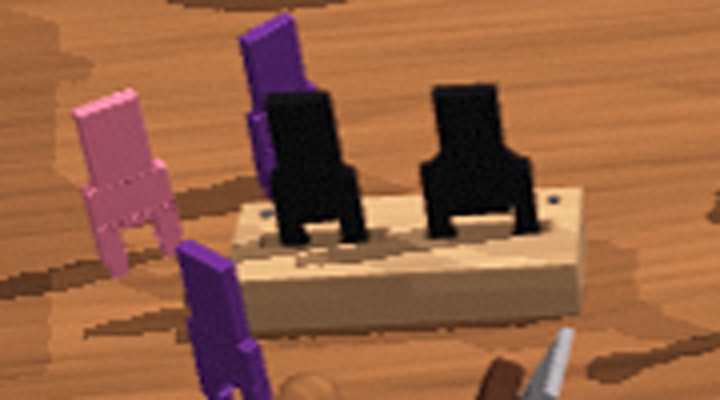

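View pics/vise.png

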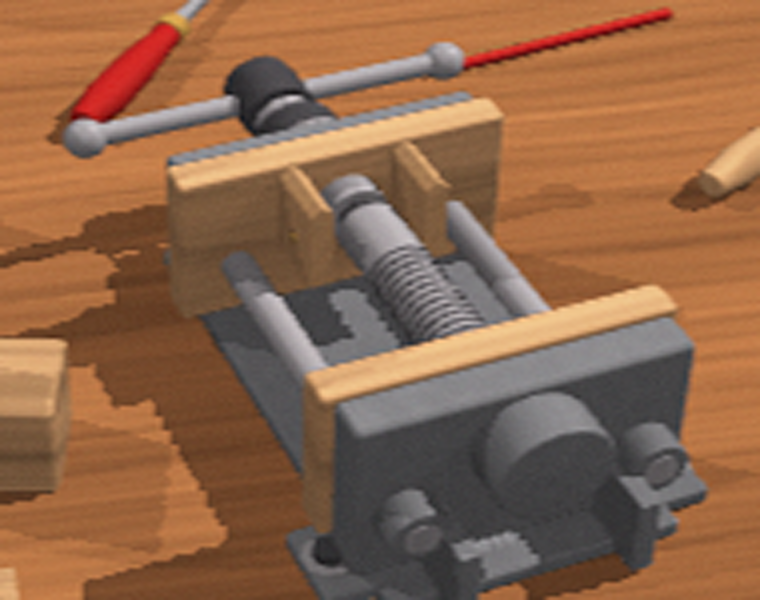

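Two black keepers are in the rack. The one at scene pixel (158,252) is 46 mm wide, which is the small one. The one at (200,250) is 60 mm wide, so it stays. The pink and purple look-alikes at (110,255), (150,235) and (135,295) stand outside the rack. The vise yaw is about 12.7°, and the groove shows as a dark ring behind the jaw between the cheeks at scene (336,283).

```bash
python3 -m inch '[[[-0.33,-0.03,-0.37],16.6],[[-0.33,-0.03,-0.37],16.6],[[-0.33,-0.03,-0.37],16.6],[[-0.33,-0.03,-0.37],16.6],[[-0.33,-0.03,-0.37],16.6],[[-0.33,-0.03,-0.37],16.6],[[-0.33,-0.03,-0.37],16.6],[[-0.33,-0.03,-0.37],16.6],[[-0.33,-0.03,-0.37],16.6],[[-0.33,-0.03,-0.37],16.6],[[-0.33,-0.03,-0.37],16.6],[[-0.33,-0.03,-0.37],16.6]]' -1
python3 -c "
from h import *
s=bot.read_state();print(s['position'],s['tcp_rot'],s['joint_positions'])"
```

```text
time_s: 2.0
position: [0.4281, 0.2022, 0.2531]
tcp_rot: [[0.994, 0.001, 0.11], [-0.11, 0.0, 0.994], [0.001, -1.0, 0.0]]
force: [0.7, 0.4, 0.8]
opening: 1.003
[0.42806857 0.2021856  0.25307317] [[ 9.93889947e-01  1.23027323e-03  1.10368743e-01]
 [-1.10368966e-01  1.14465216e-04  9.93890677e-01]
 [ 1.21012371e-03 -9.99999237e-01  2.49549812e-04]] [ 1.17273942e+01  1.61505037e+01  1.01036265e+02 -8.89341868e-03
  6.27428803e+01  1.80680437e+01]
```

```bash
python3 -m inch '[[[0.01,0.0,-0.05],0],[[0.1,0.01,-0.49],0],[[0.1,0.01,-0.49],0],[[0.1,0.01,-0.49],0],[[0.1,0.01,-0.49],0],[[0.1,0.01,-0.49],0],[[0.1,0.01,-0.49],0],[[0.1,0.01,-0.49],0],[[0.1,0.01,-0.49],0],[[0.1,0.01,-0.49],0],[[0.1,0.01,-0.49],0],[[0.1,0.01,-0.49],0]]'
python3 -m inch '[[[0.02,0.0,-0.04],0],[[0.023,0.0,-0.062],0],[[0.023,0.0,-0.062],0],[[0.023,0.0,-0.062],0]]'
python3 - <<'E'
from h import *
np.set_printoptions(precision=4,suppress=True)
c,W=cap("wrist"); px=c["pixels"].astype(int); save("w1",c["pixels"])
print(bot.read_state()["position"],c["world_from_camera"])
m=(px.max(2)<70)&(abs(W[...,2]-.132)<.006)
k,lab,st,ce=cv2.connectedComponentsWithStats(m.astype(np.uint8))
for i in range(1,k):
    if st[i,4]>60: print(st[i],cv2.minAreaRect(W[lab==i][:,:2].astype(np.float32)),np.median(W[lab==i],0))
E
```

```text
time_s: 3.0
position: [0.4749, -0.2955, 0.2427]
tcp_rot: [[0.994, 0.0, 0.105], [-0.105, -0.0, 0.994], [0.0, -1.0, -0.0]]
force: [0.3, 0.6, 0.2]
opening: 1.0
time_s: 3.33
position: [0.4912, -0.3588, 0.242]
tcp_rot: [[0.994, -0.0, 0.107], [-0.107, 0.001, 0.994], [-0.0, -1.0, 0.001]]
force: [0.2, 1.5, 0.6]
opening: 1.002
[ 0.4909 -0.3571  0.2421] [[ 0.9942 -0.1029 -0.0324  0.5006]
 [-0.1079 -0.9487 -0.2972 -0.2761]
 [-0.0002  0.299  -0.9543  0.4036]
 [ 0.      0.      0.      1.    ]]
[303  88  15  52 672] ((0.49789363145828247, -0.2693859040737152), (0.033934012055397034, 0.009095906279981136), 84.91533660888672) [ 0.4979 -0.2692  0.1313]
[306 213  13  45 540] ((0.48962101340293884, -0.3561989665031433), (0.03383643180131912, 0.009033936075866222), 83.9191665649414) [ 0.4896 -0.3554  0.1312]
```

View pics/w1.png

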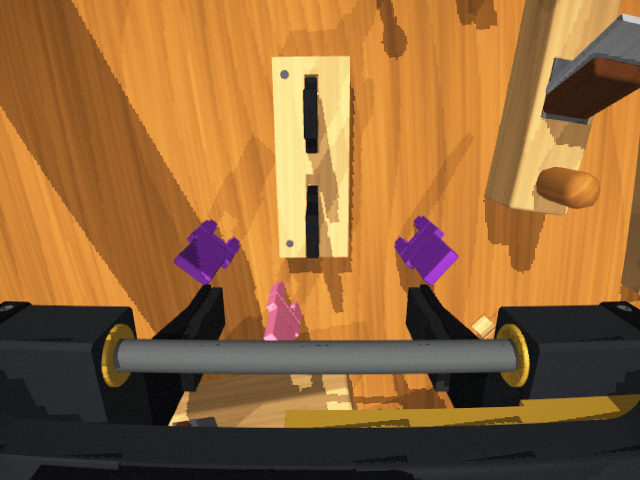

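```bash
python3 -m inch '[[[-0.0013,0.02,0.0],0.1],[[-0.0013,0.04,0.0],0.1],[[-0.0013,0.07,0.0],0],[[-0.0013,0.1,0.0],0],[[-0.0013,0.13,0],0],[[-0.0013,0.149,0],0],[[-0.0013,0.149,0],0]]' 0.1
python3 -m inch '[[[0,0,0],0],[[0,0,0],0],[[0,0,0],0],[[0,0,0],0],[[0,0,0],0]]' 1
python3 -m inch '[[[0,-0.02,0],0],[[0,-0.05,0],0],[[0,-0.08,0],0],[[0,-0.11,0],0],[[0,-0.15,0],0],[[0,-0.15,0],0]]'
python3 - <<'E'
from h import *
np.set_printoptions(precision=4,suppress=True)
c,W=cap("side"); save("s2",cv2.resize(c["pixels"][180:420,300:560],(650,600)))
s=bot.read_state(); print(s["position"],s["force"],s["opening"])
np.savez("side2",W=W,px=c["pixels"])
E
```

```text
time_s: 3.97
position: [0.4876, -0.3528, 0.0897]
tcp_rot: [[0.995, -0.007, 0.103], [-0.103, 0.008, 0.995], [-0.008, -1.0, 0.007]]
force: [0.2, 0.3, -0.4]
opening: 0.555
time_s: 4.38
position: [0.4908, -0.3578, 0.0951]
tcp_rot: [[0.995, 0.002, 0.104], [-0.104, -0.002, 0.995], [0.002, -1.0, -0.002]]
force: [0.1, 0.6, -0.5]
opening: 0.172
time_s: 4.88
position: [0.4936, -0.3607, 0.2525]
tcp_rot: [[0.994, 0.012, 0.104], [-0.104, -0.012, 0.994], [0.013, -1.0, -0.011]]
force: [0.6, -1.3, -0.0]
opening: 0.112
[ 0.4925 -0.3596  0.2492] [ 0.6303  0.1069 -1.5117] 0.11110448196858085
```

View pics/s2.png

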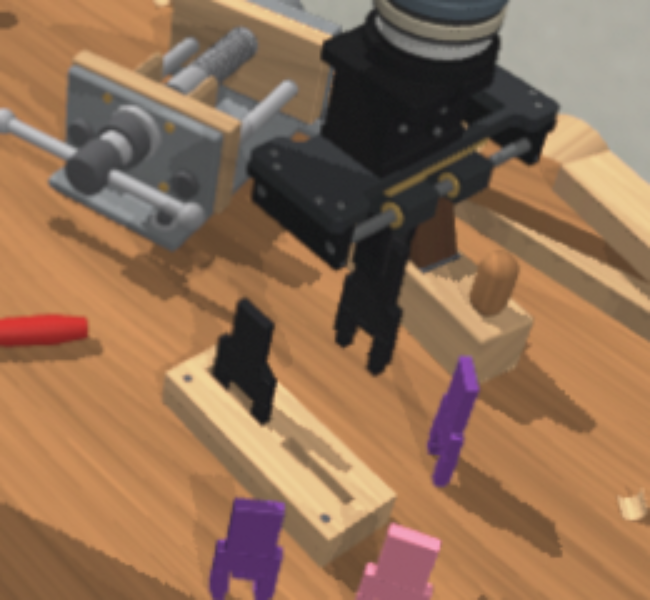

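The small keeper is held (9.7 mm opening) and the big one is still in the rack at crop (245,360). Next I move to beside the vise to measure it from above.

```bash
python3 -m inch '[[[0,-0.03,0.0],0],[[0.02,-0.035,0.04],-0.6],[[0.149,-0.035,0.287],-3.8],[[0.149,-0.035,0.287],-3.8],[[0.149,-0.035,0.287],-3.8],[[0.149,-0.035,0.287],-3.8],[[0.149,-0.035,0.287],-3.8],[[0.149,-0.035,0.287],-3.8],[[0.149,-0.035,0.287],-3.8],[[0.149,-0.035,0.287],-3.8],[[0.149,-0.035,0.287],-3.8],[[0.149,-0.035,0.287],-3.8]]'
python3 - <<'E'
from h import *
np.set_printoptions(precision=4,suppress=True)
d=np.load("side2.npz");W=d["W"];t=np.array([.4925,-.3596])
m=(np.hypot(W[...,0]-t[0],W[...,1]-t[1])<.035)&(W[...,2]>.15)&(W[...,2]<.26)&(d["px"].max(2)<70)
print("side2 keeper low z",np.percentile(W[m][:,2],[0,1,3,10]))
c,W=cap("wrist"); np.savez("w3",W=W,px=c["pixels"]); save("w3",c["pixels"])
s=bot.read_state(); print(s["position"],s["tcp_rot"][:, 0] if hasattr(s["tcp_rot"],"shape") else s["tcp_rot"],s["force"])
for nm,V in(("wrist",W),("scene",np.load("scene.npz")["W"])):
    a=np.radians(12.7);
    m=(abs(V[...,2]-.120)<.004)&(V[...,0]>.58)&(V[...,0]<.72)&(abs(V[...,1])<.15)
    P=V[m]; print(nm,"jawtop",len(P),cv2.minAreaRect(P[:,:2].astype(np.float32)))
    for lo,hi in((.58,.72),(.78,.92)):
        m=(abs(V[...,2]-.120)<.004)&(V[...,0]>lo)&(V[...,0]<hi)&(abs(V[...,1])<.15)
        k,lab,st,ce=cv2.connectedComponentsWithStats(m.astype(np.uint8))
        if k>1:
            i=1+st[1:,4].argmax();print(nm,lo,st[i],cv2.minAreaRect(V[lab==i][:,:2].astype(np.float32)))
c,W=cap("scene"); np.savez("scene3",W=W,px=c["pixels"])
E
```

```text
time_s: 5.93
position: [0.6674, -0.0874, 0.2773]
tcp_rot: [[0.974, -0.003, -0.225], [0.225, -0.0, 0.974], [-0.003, -1.0, 0.001]]
force: [0.4, -0.3, -1.0]
opening: 0.11
side2 keeper low z [0.1651 0.1688 0.1725 0.1822]
[ 0.6673 -0.0882  0.2777] [ 0.9745  0.2242 -0.0021] [-0.4002 -0.7594 -0.4513]
wrist jawtop 8256 ((0.6578720211982727, -0.0037535205483436584), (0.07706915587186813, 0.1786174327135086), 11.77895450592041)
wrist 0.58 [ 279    2   98  227 8182] ((0.6578720211982727, -0.0037535205483436584), (0.07706915587186813, 0.1786174327135086), 11.77895450592041)
wrist 0.78 [  495    11    83   223 10797] ((0.8293092846870422, 0.032387249171733856), (0.048117510974407196, 0.1803838014602661), 12.01475715637207)
scene jawtop 1066 ((0.6572944521903992, -0.004629954695701599), (0.07885483652353287, 0.18010510504245758), 12.138596534729004)
scene 0.58 [ 287  251   84   36 1066] ((0.6572944521903992, -0.004629954695701599), (0.07885483652353287, 0.18010510504245758), 12.138596534729004)
scene 0.78 [ 321  305   98   44 1906] ((0.8375228643417358, 0.03486932814121246), (0.06787386536598206, 0.1819966435432434), 12.592490196228027)
```

View pics/w3.png

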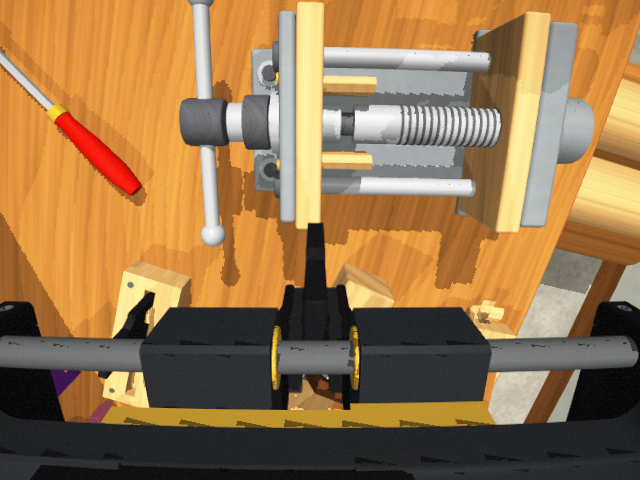

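Run:
```python
from h import *
np.set_printoptions(precision=4,suppress=True,linewidth=150)
for nm in("w3","scene","scene3"):
    d=np.load(nm+".npz");W=d["W"]
    # yaw from vise tops via points' line fit: front jaw back edge
    J=np.array([.6546,-.0047]);
    for it in range(1):
        a=np.radians(12.1);R=np.array([[np.cos(a),np.sin(a)],[-np.sin(a),np.cos(a)]])
        L=(W[...,:2]-J)@R.T; x,y,z=L[...,0],L[...,1],W[...,2]
    print(nm)
    # screw axis direction: mean y of points z>.095 for thick screw by x slices
    m=(z>.092)&(z<.108)&(abs(y)<.02)
    for xs in np.arange(-.1,.14,.01):
        q=m&(x>=xs)&(x<xs+.01)
        if q.sum()>8: print("x%.3f n%d ymid %.4f ztop %.4f | "%(xs+.005,q.sum(),(np.percentile(y[q],3)+np.percentile(y[q],97))/2,np.percentile(z[q],95)),end="")
    print()
    q=(abs(y)<.006)&(x>0)&(x<.05)&(z>.06)
    for xs in np.arange(0,.05,.0025):
        k=q&(x>=xs)&(x<xs+.0025)
        if k.sum(): print("%.4f:%.4f"%(xs+.00125,np.median(z[k])),end=" ")
    print()
    for s in(1,-1):
        k=(abs(y*s-.029)<.012)&(z>.114)&(z<.124)&(x>.012)&(x<.045)
        if k.sum(): print("cheek",s,np.percentile(y[k],[2,50,98]),np.percentile(x[k],[2,98]))
    for s in(1,-1):
        k=(z>.076)&(z<.1)&(x<-.04)&(x>-.13)&(abs(y*s-.055)<.02)
        if k.sum(): print("bar",s,np.percentile(x[k],[5,50,95]),np.percentile(z[k],[50,98]),k.sum())
    k=(z>.112)&(z<.126)&(x>-.045)&(x<-.0)&(abs(y)<.1)
    print("jawtop x",np.percentile(x[k],[1,99]),"y",np.percentile(y[k],[.5,99.5]))
    c=W[(z>.112)&(z<.126)&(x>-.05)&(x<.01)&(abs(y)<.1)]; r=cv2.minAreaRect(c[:,:2].astype(np.float32));print(r)
# keeper pose in hand (scene3)
W=np.load("scene3.npz")["W"];px=np.load("scene3.npz")["px"]
m=(np.hypot(W[...,0]-.667,W[...,1]+.088)<.035)&(W[...,2]>.17)&(W[...,2]<.30)&(px.max(2)<75)
P=W[m];print("keeper pts",len(P),"zmin",np.percentile(P[:,2],[0,1,3]))
q=P[P[:,2]<.25];print(cv2.minAreaRect(q[:,:2].astype(np.float32)))
for lo in np.arange(.19,.27,.01):
    q=P[(P[:,2]>=lo)&(P[:,2]<lo+.01)]
    if len(q)>5: print("%.3f n%d mean %s rect %s"%(lo,len(q),q.mean(0),cv2.minAreaRect(q[:,:2].astype(np.float32))))
```

```text
w3
x-0.095 n513 ymid -0.0004 ztop 0.1055 | x-0.085 n443 ymid 0.0001 ztop 0.1051 | x-0.075 n407 ymid 0.0002 ztop 0.1022 | x-0.065 n403 ymid 0.0002 ztop 0.1077 | x-0.055 n486 ymid 0.0003 ztop 0.1078 | x-0.045 n365 ymid 0.0001 ztop 0.1077 | x-0.035 n67 ymid -0.0000 ztop 0.1076 | x0.005 n410 ymid -0.0006 ztop 0.1020 | x0.015 n296 ymid -0.0001 ztop 0.1019 | x0.025 n256 ymid -0.0005 ztop 0.1012 | x0.035 n405 ymid -0.0000 ztop 0.1018 | x0.045 n410 ymid -0.0002 ztop 0.1019 | x0.055 n408 ymid -0.0004 ztop 0.1019 | x0.065 n403 ymid -0.0002 ztop 0.1020 | x0.075 n408 ymid 0.0000 ztop 0.1021 | x0.085 n404 ymid 0.0004 ztop 0.1021 | x0.095 n406 ymid -0.0002 ztop 0.1021 | x0.105 n400 ymid -0.0004 ztop 0.1020 | x0.115 n408 ymid -0.0002 ztop 0.1019 | x0.125 n394 ymid -0.0000 ztop 0.1021 | x0.135 n404 ymid 0.0001 ztop 0.1022 | 
0.0013:0.1007 0.0037:0.1009 0.0063:0.1010 0.0087:0.1009 0.0112:0.1010 0.0138:0.1011 0.0163:0.0949 0.0188:0.0937 0.0213:0.0934 0.0238:0.0937 0.0263:0.0936 0.0288:0.1006 0.0312:0.1008 0.0338:0.1008 0.0363:0.1008 0.0387:0.1009 0.0413:0.1008 0.0438:0.1010 0.0462:0.1011 0.0488:0.1007
[... 3997 characters left out ...]
337841034), (0.008332455530762672, 0.043399207293987274), 13.636448860168457)
0.240 n104 mean [ 0.6717 -0.091   0.2449] rect ((0.6711662411689758, -0.09030157327651978), (0.008078853599727154, 0.043856117874383926), 8.154458045959473)
0.250 n108 mean [ 0.6716 -0.0911  0.2549] rect ((0.6697034239768982, -0.08967600017786026), (0.012703657150268555, 0.04494718834757805), 10.052984237670898)
0.260 n82 mean [ 0.6717 -0.09    0.2647] rect ((0.6730689406394958, -0.09007884562015533), (0.03318360447883606, 0.012821954675018787), 86.9235610961914)
0.270 n59 mean [ 0.6731 -0.0941  0.2741] rect ((0.6737518906593323, -0.09097263216972351), (0.03125758096575737, 0.015621855854988098), 86.29782104492188)
```

Run:
```python
from h import *
np.set_printoptions(precision=4,suppress=True,linewidth=150)
W=np.load("w3.npz")["W"];px=np.load("w3.npz")["px"]
T=np.array([.6673,-.0882]);a=np.radians(12.96);R=np.array([[np.cos(a),np.sin(a)],[-np.sin(a),np.cos(a)]])
L=(W[...,:2]-T)@R.T; z=W[...,2]
v,u=np.mgrid[0:480,0:640]
m=(u>300)&(u<332)&(v>215)&(v<300)&(abs(L[...,0])<.02)&(z>.17)&(z<.3)&(px.max(2)<90)
for v0 in range(220,300,8):
    q=m&(v>=v0)&(v<v0+8)
    if q.sum()>4: print(v0,q.sum(),"x",np.percentile(L[q][:,0],[3,97]),"y",np.percentile(L[q][:,1],[3,50,97]),"z",np.percentile(z[q],[3,50,97]))
```

```text
220 64 x [-0.0036  0.0051] y [0.0223 0.0226 0.0228] z [0.2035 0.2093 0.2139]
228 129 x [-0.0035  0.0054] y [0.0221 0.0225 0.0229] z [0.215  0.2235 0.231 ]
236 135 x [-0.0036  0.0052] y [0.0221 0.0226 0.0229] z [0.2323 0.2394 0.2466]
244 144 x [-0.0037  0.0051] y [0.0203 0.022  0.0229] z [0.2476 0.2519 0.2537]
252 149 x [-0.0038  0.0055] y [0.0164 0.018  0.0199] z [0.2516 0.2531 0.2548]
260 152 x [-0.0036  0.0054] y [0.0161 0.0167 0.017 ] z [0.2555 0.2608 0.2662]
268 157 x [-0.0036  0.0051] y [0.0162 0.0167 0.0171] z [0.2668 0.2719 0.2765]
276 167 x [-0.0035  0.0054] y [0.016  0.0167 0.0172] z [0.2768 0.2811 0.2861]
284 211 x [-0.005   0.0077] y [0.0107 0.0166 0.0172] z [0.2781 0.2895 0.2943]
292 202 x [-0.0052  0.0079] y [0.0105 0.0165 0.0172] z [0.2829 0.296  0.2998]
```

```bash
python3 -m inch '[[[0.0272,0.0,0.03],0.17],[[0.0272,0.02,0.05],0.17],[[0.0272,0.045,0.055],0.17],[[0.0272,0.06,0.055],0.17],[[0.0272,0.06,0.055],0.17],[[0.0272,0.06,0.055],0.17],[[0.0272,0.06,0.055],0.17]]'
cat > rel.py <<'E'
from h import *
np.set_printoptions(precision=4,suppress=True,linewidth=150)
c,W=cap("wrist"); s=bot.read_state(); px=c["pixels"]; np.savez("w4",W=W,px=px)
Rt=np.array(s["tcp_rot"]); T=np.array(s["position"]); print("TCP",T,"F",s["force"],"yaw",np.degrees(np.arctan2(Rt[1,0],Rt[0,0])))
L=(W-T)@Rt; x,y,z=L[...,0],L[...,2],-L[...,1]  # tool-frame: along x, lateral(tool z), up
m=(abs(x)<.012)&(px.max(2)<90)&(y<.03)
k=m&(z>-.06)&(z<-.04)&(y>.015); print("keeper x",np.percentile(x[k],[3,97]),"edge y",np.median(y[k]),k.sum())
k=m&(z>-.02)&(z<.0)&(y>.012); print("tail x",np.percentile(x[k],[3,97]),"edge y",np.median(y[k]),k.sum())
Z=W[...,2]; t=(Z>.094)&(Z<.107)&(abs(x)<.08)&(y>-.03)&(y<.08)&~((px.max(2)<60)&(abs(x)<.008))
# screw crest profile
for xs in np.arange(-.03,.09,.01):
    q=t&(x>xs)&(x<xs+.01)
    if q.sum()>20: print("screw x%.3f ymid %.4f [%.4f %.4f] n%d"%(xs+.005,(np.percentile(y[q],3)+np.percentile(y[q],97))/2,*np.percentile(y[q],[3,97]),q.sum()))
for c0 in (0.,.006,.012):
  print("profile",end=" ")
  yc=float(__import__('sys').argv[1])
  q=(abs(y-yc-c0)<.003)&(abs(x)<.035)&(Z>.05)&(Z<.11)
  for xs in np.arange(-.03,.03,.002):
    kk=q&(x>=xs)&(x<xs+.002)
    if kk.sum()>1: print("%.3f:%.4f"%(xs+.001,np.median(Z[kk])),end=" ")
  print()
for lo,hi in((.01,.05),(-.05,-.01)):
    q=(Z>.113)&(Z<.124)&(x>.0)&(x<.02)&(y-yc>lo)&(y-yc<hi)
    if q.sum(): print("cheek",np.percentile(y[q],[2,98]),q.sum())
q=(Z>.113)&(Z<.125)&(x<.0)&(x>-.08)&(abs(y-yc)<.1); print("jawtop rect (x,y tool)",cv2.minAreaRect(np.stack([x[q],y[q]],1).astype(np.float32)))
E
python3 rel.py 0.029; python3 -c "
from h import *;save('w4',np.load('w4.npz')['px'])"
```

```text
time_s: 6.62
position: [0.6832, -0.0292, 0.2199]
tcp_rot: [[0.978, 0.002, -0.209], [0.209, -0.001, 0.978], [0.002, -1.0, -0.001]]
force: [0.5, -0.1, -0.3]
opening: 0.111
TCP [ 0.6835 -0.0291  0.2203] F [ 0.3558 -0.3753  0.1798] yaw 12.056952691083199
keeper x [-0.0038  0.0049] edge y 0.021837976797173947 155
tail x [-0.0042  0.0047] edge y 0.015924031166825312 295
screw x-0.025 ymid 0.0254 [-0.0260 0.0768] n321
screw x-0.015 ymid 0.0246 [0.0053 0.0439] n551
screw x-0.005 ymid 0.0360 [0.0051 0.0669] n185
screw x0.005 ymid 0.0361 [0.0054 0.0668] n370
screw x0.015 ymid 0.0360 [0.0052 0.0669] n531
screw x0.025 ymid 0.0304 [0.0173 0.0434] n470
screw x0.035 ymid 0.0305 [0.0177 0.0434] n475
screw x0.045 ymid 0.0304 [0.0173 0.0434] n465
screw x0.055 ymid 0.0305 [0.0175 0.0434] n481
screw x0.065 ymid 0.0305 [0.0176 0.0434] n473
screw x0.075 ymid 0.0302 [0.0169 0.0435] n477
profile -0.025:0.1055 -0.023:0.1011 -0.021:0.1012 -0.019:0.1008 -0.017:0.1010 -0.015:0.1011 -0.013:0.1013 -0.011:0.1012 -0.009:0.1006 -0.007:0.0937 -0.005:0.0942 -0.003:0.0939 -0.001:0.0940 0.001:0.0940 0.003:0.0947 0.005:0
[... 394 characters left out ...]
09:0.1004 0.011:0.1006 0.013:0.1005 0.015:0.1004 0.017:0.1004 0.019:0.1008 0.021:0.1006 0.023:0.1007 0.025:0.1003 0.027:0.1006 0.029:0.1007 
profile -0.023:0.0986 -0.021:0.0972 -0.019:0.0969 -0.017:0.0976 -0.015:0.0966 -0.013:0.0979 -0.011:0.0975 -0.009:0.0952 -0.007:0.0874 -0.005:0.0889 -0.003:0.0886 -0.001:0.0884 0.001:0.0881 0.003:0.0902 0.005:0.0974 0.007:0.0974 0.009:0.0979 0.011:0.0970 0.013:0.0972 0.015:0.0977 0.017:0.0959 0.019:0.0980 0.021:0.0972 0.023:0.0970 0.025:0.0972 0.027:0.0971 0.029:0.0973 
cheek [0.0551 0.0667] 457
cheek [-0.0057  0.005 ] 225
jawtop rect (x,y tool) ((-0.029839858412742615, 0.03293677419424057), (0.05908505618572235, 0.1738501787185669), 0.18212367594242096)
```

View pics/w4.png

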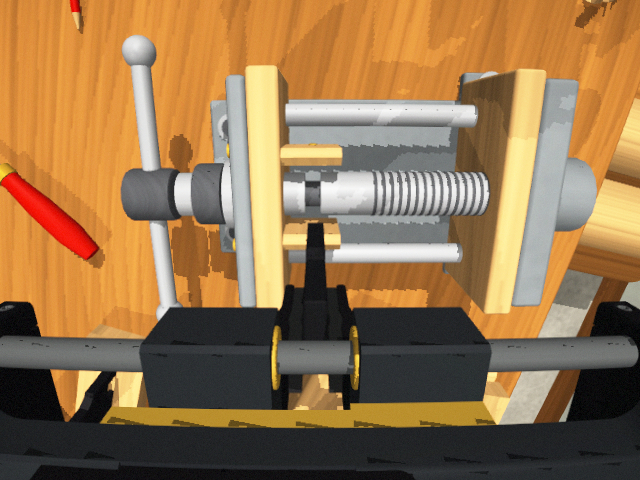

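The groove (px 304–322, 192) is centred 2.5 mm in -x from the keeper, and the lateral offset is 31.5 mm. I move over it and lower gently.

```bash
python3 -m inch '[[[-0.0025,0,0.02],0],[[-0.0025,0,0.0315],0],[[-0.0025,0,0.0315],0],[[-0.0025,0.004,0.0315],0],[[-0.0025,0.01,0.0315],0],[[-0.0025,0.01,0.0315],0],[[-0.0025,0.01,0.0315],0]]'
python3 -m inch '[[[0,0.005,0],0],[[0,0.01,0],0],[[0,0.015,0],0],[[0,0.02,0],0],[[0,0.02,0],0],[[0,0.02,0],0]]'
python3 rel.py 0.0
```

```text
time_s: 7.25
position: [0.6731, 0.002, 0.2077]
tcp_rot: [[0.978, -0.002, -0.21], [0.21, 0.0, 0.978], [-0.001, -1.0, 0.0]]
force: [0.3, -0.4, -1.1]
opening: 0.107
time_s: 7.75
position: [0.673, 0.0026, 0.1878]
tcp_rot: [[0.978, -0.001, -0.211], [0.211, 0.0, 0.978], [-0.001, -1.0, 0.0]]
force: [0.0, -0.3, -0.4]
opening: 0.107
TCP [0.6733 0.0026 0.1883] F [ 0.5604  0.1704 -0.6769] yaw 12.155551892626733
keeper x [-0.0043  0.0049] edge y 0.021909103803713064 162
tail x [-0.0043  0.0047] edge y 0.016002169352133937 301
screw x-0.025 ymid 0.0068 [-0.0243 0.0380] n101
screw x-0.015 ymid 0.0222 [-0.0279 0.0723] n752
screw x-0.005 ymid 0.0031 [-0.0279 0.0341] n246
screw x0.005 ymid 0.0030 [-0.0280 0.0341] n213
screw x0.015 ymid 0.0030 [-0.0281 0.0340] n616
screw x0.025 ymid -0.0026 [-0.0162 0.0110] n552
screw x0.035 ymid -0.0025 [-0.0151 0.0101] n530
screw x0.045 ymid -0.0023 [-0.0153 0.0106] n546
screw x0.055 ymid -0.0024 [-0.0152 0.0105] n526
screw x0.065 ymid -0.0026 [-0.0157 0.0105] n532
screw x0.075 ymid -0.0025 [-0.0154 0.0104] n547
profile -0.021:0.1028 -0.019:0.1009 -0.017:0.1011 -0.0
[... 266 characters left out ...]
0.0985 -0.015:0.0983 -0.013:0.0986 -0.011:0.0985 -0.009:0.0978 -0.007:0.0990 -0.005:0.0969 0.007:0.0912 0.009:0.0985 0.011:0.0993 0.013:0.0983 0.015:0.0982 0.017:0.0984 0.019:0.0984 0.021:0.0982 0.023:0.0985 0.025:0.0986 0.027:0.0984 0.029:0.0989 
profile -0.021:0.0987 -0.019:0.0918 -0.017:0.0925 -0.015:0.0918 -0.013:0.0916 -0.011:0.0919 -0.009:0.0920 -0.007:0.0920 -0.005:0.0963 0.007:0.0867 0.009:0.0908 0.011:0.0912 0.013:0.0924 0.015:0.0919 0.017:0.0921 0.019:0.0917 0.021:0.0917 0.023:0.0920 0.025:0.0908 0.027:0.0924 0.029:0.0912 
cheek [0.0218 0.0336] 597
jawtop rect (x,y tool) ((-0.028222283348441124, 0.024687249213457108), (0.055951207876205444, 0.12438816577196121), 0.5515537261962891)
```

```bash
python3 -m inch '[[[0.0015,0,-0.0014],0],[[0.0015,0,-0.0014],0],[[0.0015,0,-0.0014],0],[[0.0015,0.003,-0.0014],0],[[0.0015,0.003,-0.0014],0]]'
python3 rel.py -0.001 | grep -v profile
python3 -m inch '[[[0,0.002,0],0],[[0,0.004,0],0],[[0,0.004,0],0]]'
python3 -m inch '[[[0,0.002,0],0],[[0,0.004,0],0],[[0,0.004,0],0]]'
```

```text
time_s: 8.22
position: [0.6748, 0.0016, 0.1851]
tcp_rot: [[0.978, -0.001, -0.211], [0.211, 0.0, 0.978], [-0.001, -1.0, 0.0]]
force: [0.5, -0.5, 0.1]
opening: 0.113
TCP [0.6748 0.0016 0.1852] F [ 0.5179  0.1599 -0.5533] yaw 12.157912640822063
keeper x [-0.004   0.0053] edge y 0.021780860816762865 163
tail x [-0.0039  0.0051] edge y 0.015894621333916177 293
screw x-0.025 ymid 0.0253 [-0.0266 0.0771] n297
screw x-0.015 ymid 0.0043 [-0.0267 0.0353] n643
screw x-0.005 ymid 0.0044 [-0.0266 0.0354] n271
screw x0.005 ymid 0.0043 [-0.0267 0.0354] n236
screw x0.015 ymid 0.0042 [-0.0269 0.0353] n656
screw x0.025 ymid -0.0013 [-0.0142 0.0117] n539
screw x0.035 ymid -0.0013 [-0.0142 0.0117] n543
screw x0.045 ymid -0.0013 [-0.0143 0.0117] n552
screw x0.055 ymid -0.0013 [-0.0143 0.0118] n556
screw x0.065 ymid -0.0013 [-0.0143 0.0117] n539
screw x0.075 ymid -0.0012 [-0.0144 0.0119] n552
cheek [0.0217 0.0352] 622
jawtop rect (x,y tool) ((-0.03040468506515026, 0.02488909661769867), (0.12645110487937927, 0.06004641205072403), 86.2793960571289)
time_s: 8.52
position: [0.6748, 0.0016, 0.1809]
tcp_rot: [[0.978, -0.001, -0.211], [0.211, 0.0, 0.978], [-0.001, -1.0, 0.0]]
force: [-0.5, 0.2, -1.7]
opening: 0.112
time_s: 8.77
position: [0.6748, 0.0016, 0.177]
tcp_rot: [[0.978, -0.001, -0.211], [0.211, 0.0, 0.978], [-0.001, -1.0, 0.0]]
force: [-0.3, 0.3, -0.4]
opening: 0.111
```

```bash
for i in 1 2 3; do :; done
python3 -m inch '[[[0,0.002,0],0],[[0,0.003,0],0],[[0,0.003,0],0]]' | egrep 'pos|force'
python3 -m inch '[[[0,0.002,0],0],[[0,0.003,0],0],[[0,0.003,0],0]]'| egrep 'pos|force'
python3 -m inch '[[[0,0.002,0],0],[[0,0.003,0],0],[[0,0.003,0],0]]'| egrep 'pos|force'
```

```text
position: [0.675, 0.0016, 0.1742]
force: [0.8, 0.7, -1.6]
position: [0.6749, 0.0016, 0.1712]
force: [-0.8, -1.1, -0.2]
position: [0.6749, 0.0016, 0.1682]
force: [0.9, -1.1, -1.0]
```

The tips are now below the screw's axis with no force, so the keeper is in the groove.

```bash
python3 -m inch '[[[0,0.002,0],0],[[0,0.004,0],0],[[0,0.004,0],0]]' | egrep 'pos|force'
python3 -m inch '[[[0,0.001,0],0],[[0,0.0015,0],0],[[0,0.0015,0],0]]'| egrep 'pos|force|open'
python3 -m inch '[[[0,0.001,0],0],[[0,0.0015,0],0],[[0,0.0015,0],0]]'| egrep 'pos|force|open'
```

```text
position: [0.6748, 0.0016, 0.164]
force: [-0.3, 0.3, -1.3]
position: [0.6751, 0.0015, 0.163]
force: [-0.4, -1.0, -0.5]
opening: 0.116
position: [0.6754, 0.0014, 0.162]
force: [-0.2, -0.5, 0.8]
opening: 0.113
```

```bash
python3 -m inch '[[[0,0.001,0],0],[[0,0.0015,0],0],[[0,0.0015,0],0]]' | egrep 'pos|force'
python3 -m inch '[[[0,0.001,0],0],[[0,0.0015,0],0],[[0,0.0015,0],0]]'| egrep 'pos|force|open'
python3 -m inch '[[[0,0.001,0],0],[[0,0.0015,0],0],[[0,0.0015,0],0]]'| egrep 'pos|force|open'
```

```text
position: [0.6757, 0.0014, 0.1615]
force: [-0.9, 0.7, 4.9]
position: [0.6759, 0.0014, 0.161]
force: [-2.2, -1.4, 8.6]
opening: 0.112
position: [0.676, 0.0013, 0.1603]
force: [-2.4, 0.2, 11.3]
opening: 0.114
```

```bash
python3 -m inch '[[[0,0.001,0],0],[[0,0.001,0],0],[[0,0.001,0],0]]' | egrep 'pos|force'
python3 -m inch '[[[0,0.001,0],0],[[0,0.001,0],0],[[0,0.001,0],0]]' | egrep 'pos|force'
python3 rel.py 0.0 | egrep "TCP|keeper|tail"
```

```text
position: [0.6758, 0.0013, 0.158]
force: [-1.3, -0.2, 5.0]
position: [0.6756, 0.0015, 0.1556]
force: [0.1, -0.2, 1.8]
TCP [0.6756 0.0015 0.1554] F [ 0.5917 -0.6319  0.7725] yaw 12.15238091677139
keeper x [-0.0038  0.0052] edge y 0.02179427599135568 66
tail x [-0.0041  0.005 ] edge y 0.015876580683432895 301
```

```bash
python3 -m inch '[[[0,0.001,0],0],[[0,0.002,0],0],[[0,0.002,0],0]]' | egrep 'pos|force'
python3 -m inch '[[[0,0.001,0],0],[[0,0.002,0],0],[[0,0.002,0],0]]' | egrep 'pos|force'
python3 -m inch '[[[0,0.001,0],0],[[0,0.002,0],0],[[0,0.002,0],0]]' | egrep 'pos|force'
```

```text
position: [0.6747, 0.0014, 0.152]
force: [0.4, -1.9, -1.1]
position: [0.6747, 0.0016, 0.1507]
force: [0.3, -0.7, -0.7]
position: [0.6749, 0.0016, 0.1505]
force: [-1.7, -0.4, 6.5]
```

```bash
python3 -m inch '[[[0,0.001,0],0],[[0,0.0015,0],0],[[0,0.0015,0],0]]' | egrep 'pos|force'
python3 -m inch '[[[0,0.001,0],0],[[0,0.0015,0],0],[[0,0.0015,0],0]]' | egrep 'pos|force'
python3 - <<'E'
from h import *
np.set_printoptions(precision=4,suppress=True,linewidth=150)
c,W=cap("wrist"); s=bot.read_state(); px=c["pixels"]
Rt=np.array(s["tcp_rot"]); T=np.array(s["position"]); L=(W-T)@Rt; x,y,Z=L[...,0],L[...,2],W[...,2]
m=(abs(x-.0005)<.004)&(px.max(2)<80)&(y>.012)&(y<.026)
for z0 in np.arange(.095,.165,.004):
    k=m&(Z>=z0)&(Z<z0+.004)
    if k.sum()>3: print("%.3f n%d y %.4f"%(z0+.002,k.sum(),np.median(y[k])))
save("w5",px)
E
```

```text
position: [0.675, 0.0016, 0.1504]
force: [-2.8, 0.0, 13.5]
position: [0.6752, 0.0016, 0.1503]
force: [-6.0, -0.3, 17.2]
0.109 n15 y 0.0218
0.113 n34 y 0.0219
0.117 n34 y 0.0219
0.121 n34 y 0.0220
0.125 n193 y 0.0194
0.129 n47 y 0.0160
0.133 n51 y 0.0159
0.137 n41 y 0.0160
0.141 n51 y 0.0160
0.145 n58 y 0.0160
0.149 n55 y 0.0161
0.153 n58 y 0.0159
0.157 n61 y 0.0160
0.161 n75 y 0.0160
0.165 n72 y 0.0160
```

View pics/w5.png

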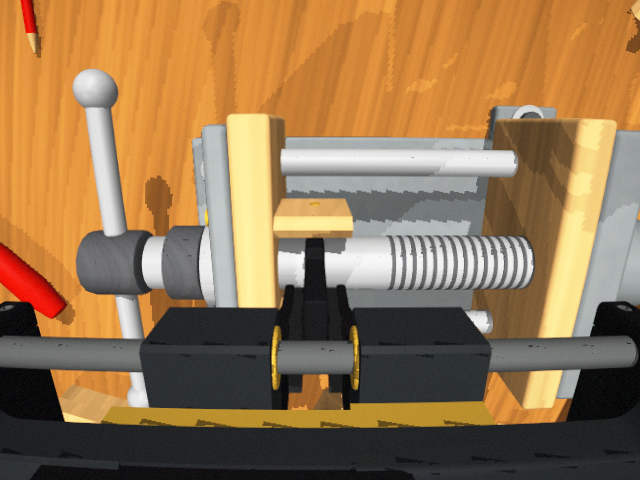

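The keeper is home: its shoulder is at z 0.125, so its mid is at 0.121 = axis + 36 mm, on a hard stop at 17 N. I relax the push, release and rise.

```bash
python3 -m inch '[[[0,-0.003,0],0],[[0,-0.0055,0],0],[[0,-0.0055,0],0]]' | egrep 'pos|force'
python3 -m inch '[[[0,0,0],0],[[0,0,0],0],[[0,0,0],0],[[0,0,0],0],[[0,0,0],0]]' 0 | egrep 'pos|force|open'
python3 -m inch '[[[0,-0.02,0],0],[[0,-0.05,0],0],[[0,-0.09,0],0],[[0,-0.1,0.0],0],[[0,-0.1,0],0],[[0,-0.1,0],0]]' | egrep 'time|pos|force|open'
python3 - <<'E'
from h import *
np.set_printoptions(precision=4,suppress=True,linewidth=150)
c,W=cap("wrist"); s=bot.read_state(); px=c["pixels"];save("w6",px); print(s["position"])
J=np.array([.6546,-.0047]);a=np.radians(12.1);R=np.array([[np.cos(a),np.sin(a)],[-np.sin(a),np.cos(a)]])
L=(W[...,:2]-J)@R.T; x,y,z=L[...,0],L[...,1],W[...,2]
k=(px.max(2)<70)&(abs(y)<.03)&(x>0)&(x<.05)&(z>.165)&(z<.185); 
if k.sum(): print("keeper top x",np.percentile(x[k],[3,97]),"y",np.percentile(y[k],[3,97]),"z",np.median(z[k]))
k=(z>.112)&(z<.126)&(x>-.06)&(x<.03)&(abs(y)>.045)&(abs(y)<.085); print("jaw x",np.percentile(x[k],[2,98]))
for s_ in (1,-1):
    k=(z>.08)&(z<.1)&(x<-.07)&(x>-.15)&(abs(y*s_-.055)<.01)
    if k.sum(): print("bar",s_,np.percentile(x[k],[2,50,98]),"z",np.percentile(z[k],97),k.sum())
E
```

```text
position: [0.6753, 0.0015, 0.1516]
force: [1.6, -0.8, -1.1]
position: [0.6751, 0.0016, 0.1513]
force: [-0.4, -0.6, 0.1]
opening: 0.405
time_s: 14.03
position: [0.6751, 0.0016, 0.2518]
force: [0.2, 1.0, -0.4]
opening: 0.501
[0.6741 0.0017 0.2502]
keeper top x [0.0175 0.026 ] y [-0.008   0.0237] z 0.17585113548971226
jaw x [-0.0347 -0.0001]
bar 1 [-0.1098 -0.1018 -0.0973] z 0.09212091105995547 397
bar -1 [-0.1094 -0.1016 -0.0968] z 0.09254460967317966 314
```

```bash
python3 -m inch '[[[-0.03,0,-0.014],0],[[-0.07,0,-0.032],0],[[-0.105,0,-0.048],0],[[-0.124,0,-0.057],0],[[-0.124,0.0,-0.057],0],[[-0.124,0.04,-0.057],0],[[-0.124,0.08,-0.057],0],[[-0.124,0.1,-0.057],0],[[-0.124,0.1,-0.057],0],[[-0.124,0.1,-0.057],0]]' 0
python3 - <<'E'
from h import *
np.set_printoptions(precision=4,suppress=True,linewidth=150)
c,W=cap("wrist"); s=bot.read_state(); px=c["pixels"];save("w7",px); print(s["position"])
Rt=np.array(s["tcp_rot"]); T=np.array(s["position"]); L=(W-T)@Rt; x,y,Z=L[...,0],L[...,2],W[...,2]
for y0 in (-.02,.0,.015,.03,.045,.06,.07,.09):
    k=(Z>.078)&(Z<.098)&(abs(x)<.04)&(abs(y-y0)<.006)
    if k.sum()>5: print(y0,k.sum(),np.percentile(x[k],[3,50,97]),np.percentile(Z[k],97))
E
```

```text
time_s: 14.92
position: [0.565, -0.0795, 0.1493]
tcp_rot: [[0.978, -0.005, -0.211], [0.211, 0.002, 0.978], [-0.004, -1.0, 0.003]]
force: [0.1, 0.1, 0.6]
opening: 0.497
[ 0.5664 -0.08    0.151 ]
-0.02 377 [-0.0093 -0.0028  0.0043] 0.09199794969351341
0.0 392 [-0.009  -0.0027  0.0042] 0.09202094106397138
0.015 418 [-0.0088 -0.0023  0.0041] 0.09207066234415293
0.03 462 [-0.0087 -0.0014  0.0372] 0.09552997704526099
0.045 306 [-0.0192  0.023   0.0336] 0.0979377024861167
0.06 116 [0.0196 0.0198 0.0332] 0.0979689293445163
0.07 1181 [-0.0185  0.0097  0.0343] 0.09782469877667395
0.09 540 [-0.0081 -0.0019  0.0043] 0.09202497309706295
```

View pics/w7.png

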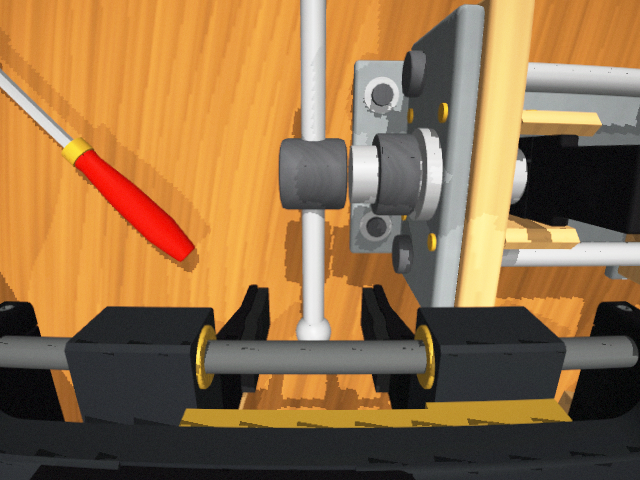

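The bar (px 313,280) lies between the fingers. I descend and close.

```bash
python3 -m inch '[[[-0.0025,0.03,0],0],[[-0.0025,0.06,0],0],[[-0.0025,0.08,0],0],[[-0.0025,0.085,0],0],[[-0.0025,0.085,0],0],[[-0.0025,0.085,0],0]]' | egrep 'pos|force|open'
python3 -m inch '[[[0,0,0],0],[[0,0,0],0],[[0,0,0],0],[[0,0,0],0],[[0,0,0],0],[[0,0,0],0]]' 1 | egrep 'time|pos|force|open'
```

```text
position: [0.5651, -0.0811, 0.0681]
force: [0.3, -0.9, 0.4]
opening: 0.501
time_s: 15.97
position: [0.5637, -0.0808, 0.0669]
force: [-0.7, 0.0, 3.4]
opening: 0.148
```

```bash
python3 -m inch '[[[-0.003,0,0],0],[[-0.006,0,0],0],[[-0.009,0,0],0],[[-0.012,0,0],0],[[-0.015,0,0],0],[[-0.018,0,0],0],[[-0.021,0,0],0],[[-0.024,0,0],0],[[-0.027,0,0],0],[[-0.03,0,0],0],[[-0.03,0,0],0]]' | egrep 'pos|rot|force|open'
python3 rel.py 0.055 | egrep "TCP|jawtop"
python3 -m inch '[[[-0.003,0,0],0],[[-0.006,0,0],0],[[-0.009,0,0],0],[[-0.012,0,0],0],[[-0.015,0,0],0],[[-0.018,0,0],0],[[-0.021,0,0],0],[[-0.024,0,0],0],[[-0.024,0,0],0]]' | egrep 'pos|rot|force|open'
```

```text
position: [0.5385, -0.0864, 0.067]
tcp_rot: [[0.978, 0.01, -0.209], [0.209, 0.0, 0.978], [0.01, -1.0, -0.002]]
force: [9.7, 7.0, -3.6]
opening: 0.147
TCP [ 0.5385 -0.0864  0.067 ] F [ 9.0419  5.9241 -3.6708] yaw 12.04277341419514
position: [0.5148, -0.0915, 0.067]
tcp_rot: [[0.978, 0.009, -0.209], [0.209, 0.0, 0.978], [0.009, -1.0, -0.002]]
force: [9.1, 7.3, -3.5]
opening: 0.147Traceback (most recent call last):
  File "rel.py", line 7, in <module>
    k=m&(z>-.06)&(z<-.04)&(y>.015); print("keeper x",np.percentile(x[k],[3,97]),"edge y",np.median(y[k]),k.sum())
                                                     ~~~~~~~~~~~~~^^^^^^^^^^^^^
    return _quantile_unchecked(
        a, q, axis, out, overwrite_input, method, keepdims, weights)
    return _ureduce(a,
                    func=_quantile_ureduce_func,
    ...<5 lines>...
                    overwrite_input=overwrite_input,
                    method=method)
    r = func(a, **kwargs)
    result = _quantile(arr,
                       quantiles=q,
    ...<2 lines>...
                       out=out,
                       weights=wgt)
    slices_having_nans = np.isnan(arr[-1, ...])
                                  ~~~^^^^^^^^^
IndexError: index -1 is out of bounds for axis 0 with size 0
```

```bash
cat > jaw.py <<'E'
from h import *
np.set_printoptions(precision=4,suppress=True,linewidth=150)
J=np.array([.6546,-.0047]);a=np.radians(12.1);R=np.array([[np.cos(a),np.sin(a)],[-np.sin(a),np.cos(a)]])
for n in("scene","side"):
    c,W=cap(n); px=c["pixels"]; save(n+"_j",px)
    L=(W[...,:2]-J)@R.T; x,y,z=L[...,0],L[...,1],W[...,2]
    for nm,V in(("now",(x,y,z)),):
        k=(abs(z-.12)<.004)&(x>-.16)&(x<.06)&(abs(y)>.045)&(abs(y)<.085)&(px.min(2)>60); print(n,"jaw x",np.percentile(x[k],[3,97]),k.sum())
    k=(px.max(2)<60)&(abs(y)<.03)&(x>-.09)&(x<.06)&(z>.13)&(z<.18)
    if k.sum(): print("keeper x",np.percentile(x[k],[3,97]),"z max",np.percentile(z[k],99),k.sum())
E
python3 jaw.py
```

```text
scene jaw x [-0.0659 -0.0319] 381
keeper x [-0.0713 -0.0214] z max 0.17931503086459713 409
side jaw x [-0.067  -0.0355] 45
```

```bash
python3 -m inch '[[[-0.003,0,0],0],[[-0.006,0,0],0],[[-0.009,0,0],0],[[-0.012,0,0],0],[[-0.015,0,0],0],[[-0.018,0,0],0],[[-0.021,0,0],0],[[-0.024,0,0],0],[[-0.024,0,0],0]]' | egrep 'pos|force|open'
python3 jaw.py
```

```text
position: [0.4911, -0.0966, 0.067]
force: [8.9, 6.8, -2.8]
opening: 0.146
scene jaw x [-0.0911 -0.0562] 383
keeper x [-0.0877 -0.045 ] z max 0.17975069201278407 367
side jaw x [-0.0901 -0.0608] 45
```

```bash
python3 -m inch '[[[0.001,0,0],0],[[0.002,0,0],0],[[0.002,0,0],0]]' | egrep 'pos|force|open'
python3 -m inch '[[[0,0,0],0],[[0,0,0],0],[[0,0,0],0],[[0,0,0],0],[[0,0,0],0],[[0,0,0],0]]' 0 | egrep 'time|pos|force|open'
python3 -m inch '[[[0,-0.02,0],0],[[0,-0.05,0],0],[[0,-0.09,0],0],[[0,-0.13,0],0],[[0,-0.17,0],0],[[0,-0.2,0],0],[[0,-0.2,-0.04],0],[[0,-0.2,-0.08],0],[[0,-0.2,-0.12],0],[[0,-0.2,-0.14],0],[[0,-0.2,-0.14],0],[[0,-0.2,-0.14],0]]' | egrep 'time|pos|force|open'
python3 jaw.py; python3 -c "
from h import *
a=cv2.imread('pics/scene_j.png')[190:400,90:440];cv2.imwrite('pics/fin.png',cv2.resize(a,(800,480),interpolation=cv2.INTER_CUBIC))"
```

```text
position: [0.491, -0.0966, 0.0669]
force: [4.4, 4.5, 0.7]
opening: 0.15
time_s: 19.38
position: [0.4889, -0.0969, 0.0665]
force: [-0.3, 0.1, 1.1]
opening: 0.473
time_s: 20.38
position: [0.5181, -0.2344, 0.266]
force: [0.1, 0.5, -0.8]
opening: 0.504
scene jaw x [-0.0911 -0.0561] 369
keeper x [-0.0551 -0.0452] z max 0.17953768258851707 332
side jaw x [-0.0898 -0.0587] 220
keeper x [-0.0594 -0.0478] z max 0.17677597309036702 261
```

View pics/fin.png

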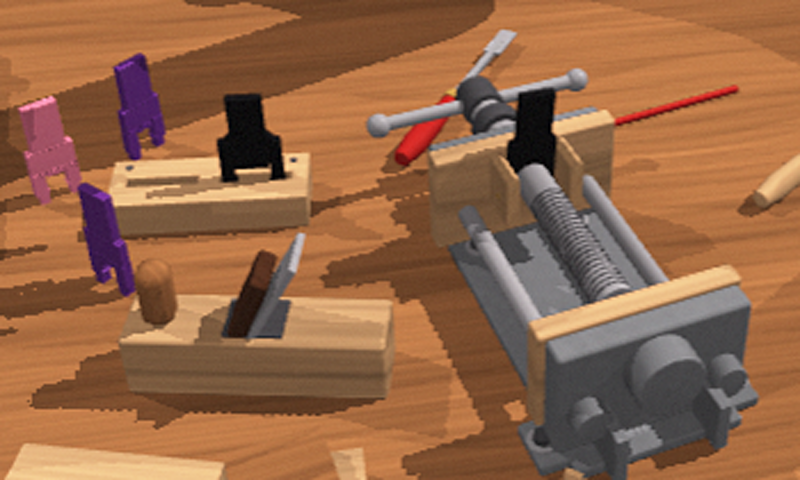

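The keeper stands upright against the jaw between the cheeks at (533,130). The jaw is about 56 mm open, the big keeper is still in the rack at (248,138), and the bystanders are in place.

```bash
python3 -c "
from rig import bot
print(bot.hand_in())"
```

```text
the job is handed in; nothing more can be done
None
```

The job is done and handed in at about 20.5 s of the 72 s allowed; the hand-in reported no verdict.

- **Keeper:** I took the small black keeper (46 mm wide) from the rack. Lowering it in small steps met no force until the tips were about 7 mm below the screw's axis. The push then rose to about 11 N, it snapped, and it stopped hard. I pressed to 17 N there, below the 25 N limit. Measured home, its centre was 36 mm above the screw's axis, as it should be.
- **Jaw:** I pulled the handle about 74 mm towards the robot at about 11 N and let go. After release both the scene and side cameras put the jaw about 56 mm open, with the keeper upright between the cheeks against the jaw's back face.
- **Surroundings:** The final picture shows the larger keeper still in the rack and the tools and look-alikes in that view in place. The mallet, most of the chisel and the bench ends fell outside that crop, so I did not check them at the end. The gripper is clear of everything.

**What disagreed:**
- The keeper was gripped about 11 mm higher on its tail than advised, because the fingers finished closing as the lift began. It held without slipping.
- The pull force was lower than the roughly 20 N that the stated frictions suggest, but the cameras show that the jaw moved.
- One check script crashed during the pull; I replaced it with camera measurements.

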